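# Line up the canisters by height

### The arm

A 6-joint arm with a two-finger parallel gripper is mounted at the origin on a cart in front of the work surface, level with it; the furniture and walls round the work are solid. World frame = base frame: x ahead of the robot, y to its left, z up, the work surface at z = 0. Lengths are in m, angles in rad, forces in N, time in s.
With the tool pointing down it reaches from about 0.35 to 0.875 m from the base axis. Payload 4.2 kg.
Tool frame: the origin (TCP) lies at the very end of the fingers, on their centre line; the grasp point (between the pads) lies 19 mm behind it; z points along the fingers, y is the direction in which the jaws open and shut (so a half turn about z gives the same grasp; the last joint's range is limited). The gripper opens to 85 mm and grips with 20 to 120 N. Pads are 22 mm wide; open, the fingers measure 114 mm over their backs; the gripper's body (76 mm by 85 mm) begins 54 mm behind the grasp point. The pads swing forward as they close: fully open they stand 13 mm farther back than shut.
Start: joints at [1.446, 0.385, 0.008, 0, -1.194, -0.259], TCP at [0.234, 0.58, 0.231] pointing down, gripper open.
Joint ranges: [-3.14, 3.14], [-1.21, 2.06], [-1.07, 1.41], [-3.16, 2.05], [-2.99, -0.16], [-3.1, 3.1]. Speed limits (rad/s): [2.79, 2.79, 3.14, 3.14, 3.14, 3.14].

### API

Orientations are given as [roll, pitch, yaw] about the fixed x, y, z axes, in that order (R = Rz(yaw) Ry(pitch) Rx(roll)).
In Python, from workcell import robot gives the robot as it stands.
- The arm moves only by the shell command python3 -m creep 'ROWS' [OPENING] [FORCE]. ROWS is text: rows parted by semicolons, each of 6 numbers parted by spaces: the shift along the tool's x, y, z in mm, then the turn, a rotation vector about the tool's x, y, z in degrees. In form: x y z wx wy wz; .... A call has 1 to 5 rows; each row shifts and turns the commanded pose from where the row before left it, along the tool's axes as they then stand; what a row does not reach is not made up. A row lasts 1/8 s, in which the tool goes at most 62.5 mm and 10.7 degrees, less where a joint would pass 70% of its speed; a pose out of reach is approached as far as the arm can. A call is refused whole if a number of a shift passes 62.5 or a number of a turn 10.7, either way. A call with a gripper value outside its range is refused whole. OPENING is the opening, from -1 (shut) to 1 (fully open), set as the call begins (- or left out, the last holds). The fingers move at their own pace and stop on an object; FORCE is the grip in N (left out, the last holds). Time passes only in rows, so rows that do not move let the fingers close. It gives the time, the measured TCP pose, the force and the opening at its end, in the units of the state.
- robot.read_state(): the state, without advancing time (a new reading comes with each control period).
- robot.snapshot(name): name is "scene" or "top" or "wrist"; returns a dict with "color" (420x560x3 uint8, red, green, blue), "fx", "fy", "cx", "cy" (pixels), "rvec" (rotation vector, rad) and "tvec" (3), from world to camera coordinates, as OpenCV has them; the wrist camera has in their place "mount" (4x4, takes a point from camera to tool coordinates, whose origin is the TCP and whose axes are the flange's). Camera axes: x right, y down, z forward; pixel columns grow to the right and rows downward; lengths in m; the calibration is good to about 2 mm. A picture is of the moment at which its call begins: read the wrist's pose just before it. There is no depth.
- robot.job_done(): hands the job in, once; it reports no verdict.
The state is a dict: "t": time; "qpos": joint angles; "qd": joint speeds; "joint_efforts": joint torques, N m; "tool_pos": TCP position; "tcp_rot": TCP orientation; "wrist_force": force on the tool from outside, world axes, zero at the start; "ft_torque": the same for the moment, N m; "opening": finger opening in m.
Only numpy, scipy, OpenCV 4.12 (cv2) and the standard library are available. Lean on these libraries where they do the work, as an engineer would, in place of code of your own. Each camera call takes 0.05 s, during which the arm holds its last target.

### The job

Line the four green canisters up on the wooden board in order of height, each standing upright and centred on its own cork mark: the shortest next to the white-capped shaker, the tallest next to the red-capped jar at the other end of the board. Set them down gently rather than dropping them, knock nothing over, and leave the jar and the shaker where they stand.

Things in the scene. Friction and masses are not known exactly. Their poses are not given: they have to be found in the camera images.
- canister_1: the shortest of four loose round storage canisters: straight-sided green enamel with a flush pale wooden lid (fixed on), 46 mm tall in all, 38 mm in diameter, about 120 g; origin at the centre of its underside, z up. They start upright on the worktop in front of the board.
- canister_2: the second shortest of four loose round storage canisters: straight-sided green enamel with a flush pale wooden lid (fixed on), 60 mm tall in all, 44 mm in diameter, about 170 g; origin at the centre of its underside, z up. They start upright on the worktop in front of the board.
- canister_3: the second tallest of four loose round storage canisters: straight-sided green enamel with a flush pale wooden lid (fixed on), 74 mm tall in all, 50 mm in diameter, about 220 g; origin at the centre of its underside, z up. They start upright on the worktop in front of the board.
- canister_4: the tallest of four loose round storage canisters: straight-sided green enamel with a flush pale wooden lid (fixed on), 88 mm tall in all, 56 mm in diameter, about 270 g; origin at the centre of its underside, z up. They start upright on the worktop in front of the board.
- mark_a: round cork mark fixed on a fixed dark wooden board (84 x 465 mm, 10 mm thick, lying on the worktop), 62 mm in diameter; first of a row of four, counted from the board's left (+y) end, 85 mm from centre to centre. Origin at the centre of its underside, on the board's top; its upper face is 3 mm higher; y runs along the row to the left, x across the board away from the robot.
- mark_b: round cork mark fixed on a fixed dark wooden board (84 x 465 mm, 10 mm thick, lying on the worktop), 62 mm in diameter; second of a row of four, counted from the board's left (+y) end, 85 mm from centre to centre. Origin at the centre of its underside, on the board's top; its upper face is 3 mm higher; y runs along the row to the left, x across the board away from the robot.
- mark_c: round cork mark fixed on a fixed dark wooden board (84 x 465 mm, 10 mm thick, lying on the worktop), 62 mm in diameter; third of a row of four, counted from the board's left (+y) end, 85 mm from centre to centre. Origin at the centre of its underside, on the board's top; its upper face is 3 mm higher; y runs along the row to the left, x across the board away from the robot.
- mark_d: round cork mark fixed on a fixed dark wooden board (84 x 465 mm, 10 mm thick, lying on the worktop), 62 mm in diameter; last of a row of four, counted from the board's left (+y) end, 85 mm from centre to centre. Origin at the centre of its underside, on the board's top; its upper face is 3 mm higher; y runs along the row to the left, x across the board away from the robot.
- red_jar: loose glass spice jar with a red cap, 43 mm in diameter, 96 mm tall, standing on one end of the board, 78 mm beyond the nearest mark; origin at the centre of its underside. Not to be moved. A wall cabinet overhangs the far side (front edge about x = 0.63 m, underside 0.58 m up): over the board keep the fingertips below about 0.15 m or the wrist strikes it.
- shaker: loose glass salt shaker with a white cap, 42 mm in diameter, 80 mm tall, standing on the other end of the board, 78 mm beyond the nearest mark; origin at the centre of its underside. Not to be moved.

How it is judged:
At the end, for the whole second after the job is handed in: Every canister stands upright (within 0.1 rad), at rest, on the cork mark of its rank, within 12 mm of its centre: in order of height from the shortest beside the shaker to the tallest beside the red-capped jar. The jar and the shaker stand upright within 15 mm of where they were (((y of red_jar in the frame of mark_a above 0 m and horizontal distance between canister_1 and mark_d below 0.012 m and horizontal distance between canister_2 and mark_c below 0.012 m and horizontal distance between canister_3 and mark_b below 0.012 m and horizontal distance between canister_4 and mark_a below 0.012 m) or (y of red_jar in the frame of mark_a below 0 m and horizontal distance between canister_1 and mark_a below 0.012 m and horizontal distance between canister_2 and mark_b below 0.012 m and horizontal distance between canister_3 and mark_c below 0.012 m and horizontal distance between canister_4 and mark_d below 0.012 m)) and height (world z) of canister_1 between 0.009 and 0.018 m and angle between each of canister_1, canister_2, canister_3, canister_4, red_jar, shaker's own z axis and vertical below 0.1 rad and linear speed of each of canister_1, canister_2, canister_3, canister_4 below 0.02 m/s and height (world z) of canister_2 between 0.009 and 0.018 m and height (world z) of canister_3 between 0.009 and 0.018 m and height (world z) of canister_4 between 0.009 and 0.018 m and distance of each of red_jar, shaker from where it was at the start of the episode below 0.015 m); the robot touches nothing.
It fails at once if the red-capped jar or the shaker is shifted by more than 15 mm or tipped (distance of any of red_jar, shaker from where it was at the start of the episode above 0.015 m or angle between any of red_jar, shaker's own z axis and vertical above 0.35 rad).
It fails at once if a canister is knocked over (leans more than 45 degrees) (angle between any of canister_1, canister_2, canister_3, canister_4's own z axis and vertical above 0.79 rad).
It fails at once if a canister is dropped or slammed onto a mark (more than 40 N) (contact force between any of canister_1, canister_2, canister_3, canister_4 and mark_a above 40 N or contact force between any of canister_1, canister_2, canister_3, canister_4 and mark_b above 40 N or contact force between any of canister_1, canister_2, canister_3, canister_4 and mark_c above 40 N or contact force between any of canister_1, canister_2, canister_3, canister_4 and mark_d above 40 N).
It also fails if it takes over 102 s, if anything falls off the work surface, if the arm or the gripper's body presses on something with over 40 N, if the wrist force passes 120 N, or if a joint passes its speed limit or range.

## Working session

There is one attempt and no reset: what is moved stays moved. The work goes in short steps, Python scripts to look and compute and a shell command to move; the robot and the scene stay as the last step left them, time stands still between calls to the robot, and variables do not carry over. Pictures are saved under pics/ and viewed, and the job is handed in when it is done.

```bash
ls; mkdir -p pics; python3 - <<'E'
from workcell import robot
import cv2,numpy as np
s=robot.read_state()
for k,v in s.items(): print(k,np.round(v,4))
for n in ["scene","top"]:
    d=robot.snapshot(n)
    cv2.imwrite(f"pics/{n}0.png",d["color"][:,:,::-1])
    np.savez(f"pics/{n}0.npz",**d)
    print(n,d["fx"],d["cx"],d["cy"],d["rvec"],d["tvec"])
E
```

```text
pics
t 0.0
qpos [ 1.4456e+00  3.8550e-01  6.6000e-03 -5.0000e-04 -1.1940e+00 -2.5860e-01]
qd [-0.0005  0.0006 -0.      0.0004 -0.0008 -0.0003]
joint_efforts [ 1.10000e-03 -3.92284e+01  1.88398e+01  4.18610e+00 -4.60000e-03
 -0.00000e+00]
tool_pos [0.2338 0.579  0.2302]
tcp_rot [ 3.1394e+00 -1.0000e-04 -3.8400e-01]
wrist_force [ 0.218   0.1466 -0.1617]
ft_torque [-0.0281 -0.0485  0.0427]
opening 0.0855
scene 382.0063095016846 278.8214878935521 214.28980838788425 [ 2.16467796 -0.96062512  0.41489936] [-0.33345597  0.2903186   0.59011441]
top 423.836577669705 274.04394976805094 209.2398751573681 [ 2.17682672 -2.01576128  0.22067759] [-0.0193095   0.52895153  1.08118086]
```

View pics/scene0.png

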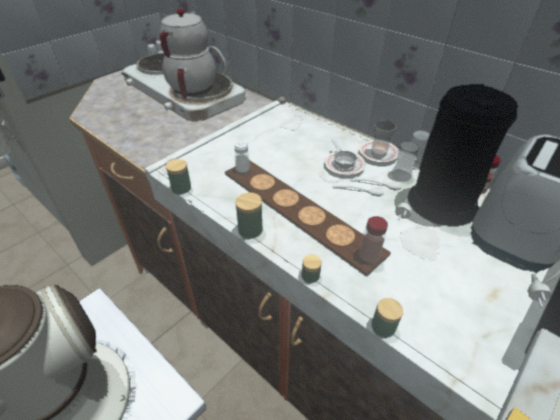

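View pics/top0.png

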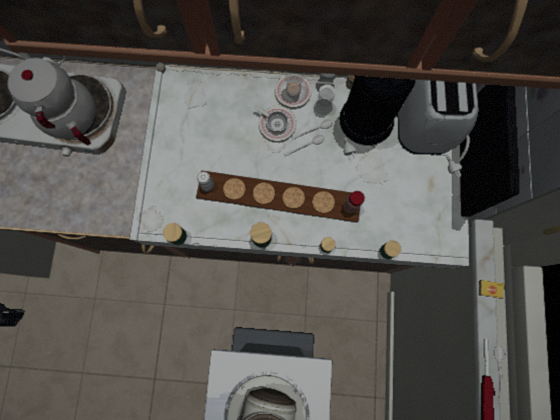

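The scene and top views show the shaker at the left (+y) end (top 205,181) and the jar at the right (355,203). The cork marks lie between them, at (234,188) to (323,202). The lids are near (175,233), (261,234), (328,244) and (391,249). Next I'll measure them.

```bash
cat > H.py <<'E'
import cv2,numpy as np
from workcell import robot
def load(n):
    d=dict(np.load(n)); return d
def ray(d,uv):
    R=cv2.Rodrigues(d["rvec"])[0]; C=-R.T@d["tvec"]
    v=R.T@np.array([(uv[0]-d["cx"])/d["fx"],(uv[1]-d["cy"])/d["fy"],1.]); return C,v
def cast(d,uv,z):
    C,v=ray(d,uv); return C+v*(z-C[2])/v[2]
def blobs(m,amin=25):
    n,l,s,c=cv2.connectedComponentsWithStats(m.astype(np.uint8)*255)
    return [(c[i],s[i],l==i) for i in range(1,n) if s[i][4]>=amin]
E
python3 - <<'E'
from H import *
for n in ["top","scene"]:
    d=load(f"pics/{n}0.npz"); hsv=cv2.cvtColor(d["color"],cv2.COLOR_RGB2HSV)
    m=(hsv[...,0]>8)&(hsv[...,0]<28)&(hsv[...,1]>90)&(hsv[...,2]>110)
    print(n)
    for c,s,_ in blobs(m,40): print(np.round(c,1),s[:5], *[np.round(cast(d,c,z)[:2],4) for z in (0.013,.046,.06,.074,.088)], hsv[int(c[1]),int(c[0])])
E
```

```text
top
[233.8 188.4] [223 179  22  20 351] [0.591  0.1408] [0.5821 0.1367] [0.5783 0.1349] [0.5745 0.1332] [0.5707 0.1314] [ 15 103 141]
[263.5 192.8] [253 183  22  21 351] [0.5844 0.0559] [0.5757 0.0542] [0.572  0.0535] [0.5683 0.0528] [0.5646 0.052 ] [ 16 108 137]
[293.2 197.2] [283 187  22  21 357] [ 0.5783 -0.0289] [ 0.5697 -0.0282] [ 0.5661 -0.0278] [ 0.5624 -0.0275] [ 0.5588 -0.0272] [ 16 107 138]
[323.1 201.6] [312 192  23  21 362] [ 0.5717 -0.1136] [ 0.5634 -0.1104] [ 0.5598 -0.1091] [ 0.5562 -0.1078] [ 0.5527 -0.1064] [ 15 109 138]
[260.5 232.6] [251 223  20  20 321] [0.4702 0.0546] [0.4647 0.053 ] [0.4624 0.0523] [0.4601 0.0516] [0.4577 0.0509] [ 19  94 154]
[172.2 232. ] [164 224  18  17 243] [0.4533 0.2988] [0.4483 0.2902] [0.4462 0.2865] [0.4441 0.2829] [0.4419 0.2792] [ 20  97 152]
[328.2 244.2] [322 238  13  13 113] [ 0.4524 -0.1336] [ 0.4474 -0.1299] [ 0.4453 -0.1283] [ 0.4432 -0.1267] [ 0.4411 -0.1252] [ 19  97 150]
[392.  248.1] [385 241  15  16 184] [ 0.455  -0.3085] [ 0.4499 -0.2998] [ 0.4478 -0.2962] [ 0.4456 -0.2925] [ 0.4435 -0.2888] [ 19  97 147]
[491.9 288.6] [481 280  23  18 303] [ 0.3662 -0.577 ] [ 0.3637 -0.5607] [ 0.3626 -0.5537] [ 0.3616 -0.5468] [ 0.3605 -0.5399] [  6 126 136]
scene
[257.3 183.6] [253 179  12  10  42] [0.5736 0.1416] [0.5452 0.1121] [0.5331 0.0995] [0.5211 0.087 ] [0.509  0.0745] [ 16  92 217]
[283.8 197.9] [274 190  22  16 155] [0.5773 0.0562] [0.5487 0.0313] [0.5366 0.0208] [0.5245 0.0102] [ 5.123e-01 -3.000e-04] [ 16  92 211]
[310.5 215.5] [300 207  25  17 221] [ 0.5726 -0.0299] [ 0.5443 -0.0501] [ 0.5323 -0.0587] [ 0.5203 -0.0672] [ 0.5082 -0.0758] [ 16  95 201]
[339.3 234.9] [327 225  28  20 280] [ 0.5668 -0.1145] [ 0.5388 -0.1301] [ 0.5269 -0.1367] [ 0.515  -0.1433] [ 0.5031 -0.1499] [ 15  93 202]
[517.2 415.3] [507 408  24  12 157] [ 0.4431 -0.5245] [ 0.4218 -0.5177] [ 0.4128 -0.5148] [ 0.4038 -0.5119] [ 0.3948 -0.509 ] [ 24 125 215]
```

```bash
python3 - <<'E'
from H import *
d=load("pics/scene0.npz"); t=load("pics/top0.npz"); hsv=cv2.cvtColor(d["color"],cv2.COLOR_RGB2HSV)
for n,u,v in [("lid4",249,200),("lid3",177,163),("lid1",312,261),("lid2",389,304)]: print(n,hsv[v,u])
m=(hsv[...,0]>8)&(hsv[...,0]<30)&(hsv[...,1]>60)&(hsv[...,2]>130)
T={4:(260.5,232.6),3:(172.2,232),1:(328.2,244.2),2:(392,248.1)}
hz={1:.046,2:.06,3:.074,4:.088}
for c,s,_ in blobs(m,80):
    if not(150<c[0]<420 and 150<c[1]<330): continue
    r=[]
    for k in T:
        C1,v1=ray(d,c);C2,v2=ray(t,T[k]);A=np.stack([v1,-v2],1);x=np.linalg.lstsq(A,C2-C1,rcond=None)[0]
        p,q=C1+x[0]*v1,C2+x[1]*v2
        if np.linalg.norm(p-q)<.01: r.append((k,np.round((p+q)/2,4),round(np.linalg.norm(p-q),4),np.round(cast(d,c,hz[k])[:2],4)))
    print(np.round(c,1),s[:5],r)
# shaker/jar caps: 
for d,n in ((t,'top'),(d,'scene')):
    h=cv2.cvtColor(d["color"],cv2.COLOR_RGB2HSV)
    m=((h[...,0]>172)|(h[...,0]<4))&(h[...,1]>150)&(h[...,2]>50)
    for c,s,_ in blobs(m,40): print(n,'red',np.round(c,1),s[4],np.round(cast(d,c,.106)[:2],4))
print('shaker top', cast(t,(204,176),.09), cast(t,(205,186),.01))
E
```

```text
lid4 [ 21  82 223]
lid3 [ 20  85 223]
lid1 [ 20  87 219]
lid2 [ 20  82 219]
[175.8 165.2] [166 159  20  13 202] [(3, array([0.4438, 0.2845, 0.0699]), np.float64(0.002), array([0.44  , 0.2798]))]
[262.1 181.2] [250 173  26  17 338] []
[285.6 197.4] [272 189  27  18 379] []
[248.7 201. ] [236 192  26  19 372] [(4, array([0.4587, 0.051 , 0.0839]), np.float64(0.0004), array([0.4557, 0.0474]))]
[311.6 214.9] [298 205  28  20 438] []
[340.2 234.5] [326 224  30  22 506] []
[311.6 261.8] [303 255  18  15 210] [(1, array([ 0.4479, -0.1304,  0.0418]), np.float64(0.0003), array([ 0.4449, -0.1323]))]
[389.6 308.9] [377 299  25  22 413] [(2, array([ 0.449 , -0.2982,  0.0522]), np.float64(0.0), array([ 0.4435, -0.2996]))]
top red [26.5 74.1] 70 [0.8507 0.7379]
top red [356.5 197.6] 147 [ 0.5654 -0.1903]
top red [488.1 398.8] 388 [ 0.1039 -0.5131]
shaker top [0.59826904 0.2138252  0.09      ] [0.59264287 0.22366166 0.01      ]
```

The triangulated lid heights (70, 84, 42 and 52 mm) fit ranks 3, 4, 1 and 2, and the marks come out 85 mm apart. The order is canister_1→a (shaker side), 2→b, 3→c, 4→d. I'll turn the tool so the jaws open across the board.

```bash
cat >> H.py <<'E'
from scipy.spatial.transform import Rotation as Ro
YAW=-94.3
def go(x,y,z,yaw=YAW):
    s=robot.read_state(); R=Ro.from_euler('xyz',s["tcp_rot"])
    Rt=Ro.from_euler('xyz',[np.pi,0,np.radians(yaw)])
    rv=(R.inv()*Rt).as_rotvec(degrees=True)
    dp=np.array([x,y,z])-s["tool_pos"]
    # shifts given for current axes
    print("t",round(s["t"],2),"pos",np.round(s["tool_pos"],4),"rpy",np.round(np.degrees(s["tcp_rot"]),2),"op",round(s["opening"],4),"F",np.round(s["wrist_force"],1))
    print("shift mm (tool now)",np.round(R.inv().apply(dp)*1000,1),"(if turned first)",np.round(Rt.inv().apply(dp)*1000,1),"turn deg",np.round(rv,2))
E
python3 -m creep '0 0 0 0 0 10.5; 0 0 0 0 0 10.5; 0 0 0 0 0 10.5; 0 0 0 0 0 10.5; 0 0 0 0 0 10.5' 1 40
python3 -m creep '0 0 0 0 0 10.5; 0 0 0 0 0 9; 0 0 0 0 0 0'
python3 -c "
from H import *
go(.4441,.2829,.22)"
```

```text
t: 0.72
tool_pos: [0.2339, 0.5792, 0.2307]
tcp_rot: [3.141, -0.001, -1.306]
wrist_force: [0.8, 0.3, 0.7]
opening: 0.0855
t: 1.1
tool_pos: [0.2339, 0.5792, 0.2307]
tcp_rot: [3.141, -0.001, -1.639]
wrist_force: [0.1, -0.6, -0.4]
opening: 0.0851
t 1.1 pos [0.2339 0.5792 0.2307] rpy [ 1.7998e+02 -6.0000e-02 -9.3890e+01] op 0.0851 F [ 0.1 -0.6 -0.4]
shift mm (tool now) [ 281.4 -229.8   11. ] (if turned first) [ 279.7 -231.8   10.7] turn deg [ 0.02 -0.06  0.41]
```

```bash

python3 -m creep '56 -46 2 0 0 0.4; 56 -46 2 0 0 0; 56 -46 2 0 0 0; 56 -46 2 0 0 0; 56 -46 2 0 0 0'
python3 -m creep '0 0 0 0 0 0; 0 0 0 0 0 0'
python3 - <<'E'
from H import *
go(.4441,.2829,.22)
s=robot.read_state(); d=robot.snapshot("wrist"); d["pos"]=s["tool_pos"]; d["rot"]=s["tcp_rot"]
np.savez("pics/w1.npz",**d); cv2.imwrite("pics/w1.png",d["color"][:,:,::-1]); print(d["mount"],d["fx"])
E
```

```text
t: 1.72
tool_pos: [0.4144, 0.3222, 0.2227]
tcp_rot: [-3.141, 0.0, -1.644]
wrist_force: [0.4, 0.1, -0.4]
opening: 0.0853
t: 1.98
tool_pos: [0.4137, 0.3239, 0.2227]
tcp_rot: [-3.142, 0.0, -1.647]
wrist_force: [-1.0, 0.2, 0.1]
opening: 0.0852
t 1.98 pos [0.4137 0.3239 0.2227] rpy [-1.800e+02  2.000e-02 -9.434e+01] op 0.0852 F [-1.   0.2  0.1]
shift mm (tool now) [ 38.6 -33.4   2.7] (if turned first) [ 38.6 -33.4   2.7] turn deg [-0.    0.02 -0.04]
[[ 7.18834662e-04 -9.51819224e-01 -3.06658847e-01  7.78527056e-02]
 [ 9.99999312e-01  3.99909192e-04  1.10283109e-03 -2.33717148e-04]
 [-9.27060143e-04 -3.06659428e-01  9.51818856e-01 -1.42578376e-01]
 [ 0.00000000e+00  0.00000000e+00  0.00000000e+00  1.00000000e+00]] 339.1739423113798
```

View pics/w1.png

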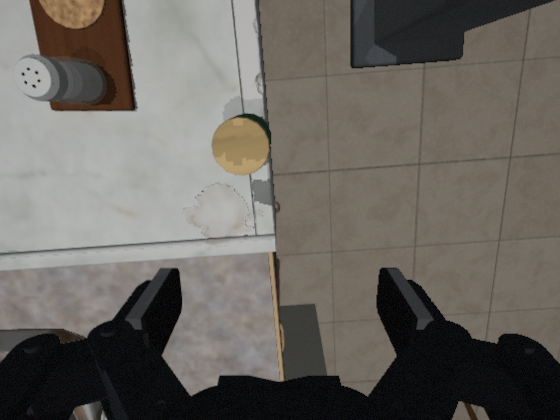

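The wrist view shows canister_3's lid at about (241,146), with the shaker cap at (38,78). I'll measure it from here and then move over.

```bash
cat >> H.py <<'E'
def wsnap(name):
    s=robot.read_state(); d=robot.snapshot("wrist"); d["pos"]=s["tool_pos"]; d["rot"]=s["tcp_rot"]
    cv2.imwrite(f"pics/{name}.png",d["color"][:,:,::-1]); np.savez(f"pics/{name}.npz",**d); return d
def wcast(d,uv,z):
    R=Ro.from_euler('xyz',d["rot"]).as_matrix(); M=d["mount"]
    C=d["pos"]+R@M[:3,3]; v=R@M[:3,:3]@np.array([(uv[0]-d["cx"])/d["fx"],(uv[1]-d["cy"])/d["fy"],1.])
    return C+v*(z-C[2])/v[2]
def rounds(d,z,amin=300,smin=70):
    h=cv2.cvtColor(d["color"],cv2.COLOR_RGB2HSV)
    m=(h[...,0]>10)&(h[...,0]<28)&(h[...,1]>smin)&(h[...,2]>110)
    m=cv2.morphologyEx(m.astype(np.uint8),cv2.MORPH_OPEN,np.ones((5,5)))
    for c,s,l in blobs(m,amin):
        cn=max(cv2.findContours(l.astype(np.uint8),cv2.RETR_EXTERNAL,cv2.CHAIN_APPROX_NONE)[0],key=len)
        hull=cv2.convexHull(cn); P=np.array([wcast(d,p[0]+0.,z)[:2] for p in hull],np.float32)
        (cx,cy),r=cv2.minEnclosingCircle(P)
        # area-based centroid on the plane
        M=cv2.moments(P*1000); 
        print("px",np.round(c,1),s[:4],"circle",np.round([cx,cy],4),"dia",round(2*r*1000,1),"cent",np.round([M["m10"]/M["m00"]/1000,M["m01"]/M["m00"]/1000],4),"eqdia",round(2*np.sqrt(M["m00"]/np.pi),1))
E
python3 - <<'E'
from H import *
d=dict(np.load("pics/w1.npz")); rounds(d,.074)
d=load("pics/w1.npz"); print(wcast(d,(38,78),.09), wcast(d,(77,0),.013))
E
```

```text
px [72.9 11.4] [40  0 64 29] circle [0.5589 0.167 ] dia 48.2 cent [0.5595 0.1739] eqdia 29.4
px [240.3 145.8] [213 118  56  57] circle [0.4437 0.2849] dia 49.0 cent [0.4436 0.2851] eqdia 47.9
[0.58938616 0.2197768  0.09      ] [0.58514284 0.1495766  0.013     ]
```

```bash

python3 -m creep '20 -17 20 0 0 0; 19 -16 20 0 0 0; 0 0 20 0 0 0; 0 0 20 0 0 0; 0 0 0 0 0 0'
python3 -m creep '0 0 0 0 0 0'
python3 - <<'E'
from H import *
d=wsnap("w2"); rounds(d,.074)
go(.4438,.2848,.032)
E
```

```text
t: 2.65
tool_pos: [0.4422, 0.2831, 0.1412]
tcp_rot: [3.139, -0.003, -1.645]
wrist_force: [0.4, 0.1, -0.5]
opening: 0.0855
t: 2.78
tool_pos: [0.4436, 0.2838, 0.1434]
tcp_rot: [-3.141, 0.001, -1.645]
wrist_force: [0.1, -0.5, -0.5]
opening: 0.0854
px [62.7 27.9] [18  0 86 64] circle [0.5561 0.1564] dia 47.6 cent [0.5564 0.1616] eqdia 40.3
px [270.2 199.7] [243 185  57  32] circle [0.4482 0.273 ] dia 40.9 cent [0.4484 0.2707] eqdia 25.4
t 2.83 pos [0.4437 0.2837 0.1437] rpy [-1.7992e+02  8.0000e-02 -9.4280e+01] op 0.0854 F [-0.6  0.6  0.1]
shift mm (tool now) [-9.000e-01  1.000e-01  1.117e+02] (if turned first) [ -1.1  -0.  111.7] turn deg [-0.08  0.08  0.02]
```

View pics/w2.png

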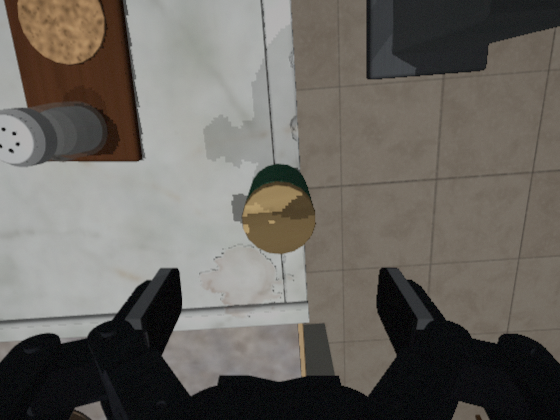

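The lid is at (279,218), centred between the fingers, but a shadow split my mask. I'll widen the mask.

```bash
sed -i 's/(h\[...,2\]>110)$/(h[...,2]>70)/' H.py
python3 - <<'E'
from H import *
d=load("pics/w2.npz"); rounds(d,.074); rounds(d,.013)
E
python3 -m creep '-1 0 22 0 0 0; 0 0 22 0 0 0; 0 0 22 0 0 0; 0 0 22 0 0 0; 0 0 22 0 0 0'
python3 -m creep '0 0 0 0 0 0'
python3 - <<'E'
from H import *
go(.4438,.2848,.032)
E
```

```text
px [62.5 28.1] [17  0 88 65] circle [0.5562 0.157 ] dia 48.7 cent [0.5566 0.1618] eqdia 41.1
px [278.2 218.2] [243 183  72  70] circle [0.4439 0.284 ] dia 50.0 cent [0.444  0.2842] eqdia 48.6
px [62.5 28.1] [17  0 88 65] circle [0.5902 0.1428] dia 62.7 cent [0.5908 0.1491] eqdia 52.9
px [278.2 218.2] [243 183  72  70] circle [0.4456 0.3064] dia 64.4 cent [0.4458 0.3067] eqdia 62.6
t: 3.45
tool_pos: [0.4442, 0.2846, 0.0331]
tcp_rot: [-3.14, 0.002, -1.646]
wrist_force: [0.9, -0.3, -1.0]
opening: 0.0853
t: 3.58
tool_pos: [0.4432, 0.2834, 0.0321]
tcp_rot: [3.14, -0.002, -1.647]
wrist_force: [-0.3, -0.0, -0.4]
opening: 0.0857
t 3.58 pos [0.4432 0.2834 0.0321] rpy [ 1.7993e+02 -1.0000e-01 -9.4360e+01] op 0.0857 F [-0.3 -0.  -0.4]
shift mm (tool now) [-1.5 -0.5  0.1] (if turned first) [-1.5 -0.5  0.1] turn deg [ 0.07 -0.09 -0.06]
```

The canister is centred at (.4439,.2840) and the TCP is within about 1 mm of it. Closing the jaws.

```bash

python3 -m creep '0 0 0 0 0 0; 0 0 0 0 0 0; 0 0 0 0 0 0; 0 0 0 0 0 0; 0 0 0 0 0 0' -1 40
python3 -m creep '0 0 -4 0 0 0; 0 0 -10 0 0 0; 0 0 -20 0 0 0; 0 0 -40 0 0 0; 0 0 -44 0 0 0'
python3 -c "
from H import *
go(.5783,-.0289,.148)"
```

```text
t: 4.2
tool_pos: [0.4441, 0.2842, 0.0341]
tcp_rot: [-3.14, 0.002, -1.647]
wrist_force: [-0.7, -0.1, 6.1]
opening: 0.0488
t: 4.82
tool_pos: [0.4431, 0.2829, 0.1516]
tcp_rot: [3.14, -0.001, -1.648]
wrist_force: [0.8, 0.8, -1.4]
opening: 0.0488
t 4.83 pos [0.4431 0.2829 0.1516] rpy [ 1.7994e+02 -7.0000e-02 -9.4400e+01] op 0.0488 F [ 0.8  0.8 -1.4]
shift mm (tool now) [ 300.5 -158.8    3.9] (if turned first) [ 300.8 -158.2    3.6] turn deg [ 0.06 -0.07 -0.11]
```

```bash

python3 -m creep '30 -16 0 0 0 0; 50 -26 0 0 0 0; 50 -26 0 0 0 0; 50 -26 0 0 0 0; 50 -26 0 0 0 0'
python3 -m creep '35 -19 2 0 0 0; 20 -10 2 0 0 0; 12 -6 0 0 0 0; 0 0 0 0 0 0; 0 0 0 0 0 0'
python3 - <<'E'
from H import *
d=wsnap("w3"); rounds(d,.013); 
go(.5783,-.0289,.048)
E
```

```text
t: 5.45
tool_pos: [0.5459, 0.0432, 0.1511]
tcp_rot: [-3.141, 0.0, -1.647]
wrist_force: [-0.0, 0.4, -2.4]
opening: 0.0488
t: 6.08
tool_pos: [0.5751, -0.0238, 0.1468]
tcp_rot: [3.141, 0.0, -1.647]
wrist_force: [-0.2, -0.4, -1.5]
opening: 0.0491
px [267.1 106.1] [220   0 108 232] circle [ 0.5953 -0.0794] dia 181.6 cent [ 0.5781 -0.0806] eqdia 123.1
px [458.   36.7] [427   5  63  63] circle [ 0.4342 -0.1322] dia 45.9 cent [ 0.4341 -0.1323] eqdia 43.8
px [278.8 316.6] [212 253 134 128] circle [0.5849 0.1046] dia 146.6 cent [0.5847 0.1046] eqdia 136.8
px [457.6 299.9] [415 272  79  63] circle [0.4174 0.1017] dia 85.5 cent [0.4165 0.0978] eqdia 69.8
t 6.12 pos [ 0.5751 -0.0236  0.1469] rpy [-1.800e+02  1.000e-02 -9.432e+01] op 0.0489 F [ 0.4  0.1 -2.1]
shift mm (tool now) [ 5.1 -3.6 98.9] (if turned first) [ 5.  -3.6 98.9] turn deg [-0.    0.01 -0.02]
```

View pics/w3.png

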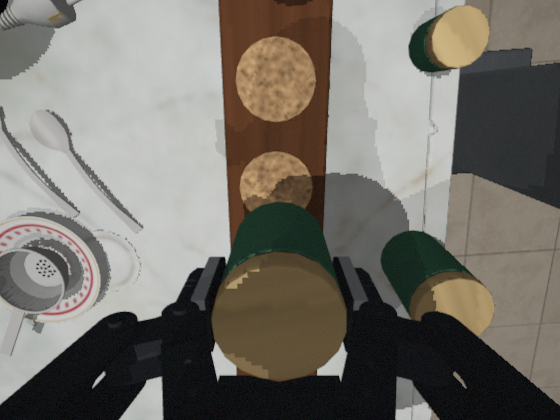

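Mark d is at (276,79), and mark c at about (276,185) is partly hidden by the held canister (lid at 279,316). I'll measure mark d and the held lid from this view.

```bash
cat >> H.py <<'E'
def cork(d,z=.013,box=None,v0=110,hue=(8,28),smin=60,amin=300,pct=None):
    h=cv2.cvtColor(d["color"],cv2.COLOR_RGB2HSV)
    m=((h[...,0]>hue[0])&(h[...,0]<hue[1])&(h[...,1]>smin)&(h[...,2]>v0)).astype(np.uint8)
    if box: k=np.zeros_like(m); k[box[1]:box[3],box[0]:box[2]]=1; m*=k
    m=cv2.morphologyEx(m,cv2.MORPH_OPEN,np.ones((5,5)))
    for c,s,l in blobs(m,amin):
        cn=max(cv2.findContours(l.astype(np.uint8),cv2.RETR_EXTERNAL,cv2.CHAIN_APPROX_NONE)[0],key=len)
        P=np.array([wcast(d,p[0]+0.,z)[:2] for p in cv2.convexHull(cn)],np.float32)
        (cx,cy),r=cv2.minEnclosingCircle(P)
        print("box",s[:4],"circle",np.round([cx,cy],4),"dia",round(2*r*1000,1))
E
python3 - <<'E'
from H import *
d=load("pics/w3.npz")
print("cork d, c"); cork(d,.013,(225,20,330,235))
print("held"); cork(d,d["pos"][2]+.041,(205,250,360,400),60)
E
```

```text
cork d, c
box [236  36  80  86] circle [ 0.5711 -0.1127] dia 62.1
box [239 151  69  58] circle [ 0.5785 -0.0307] dia 61.0
held
box [212 252 134 129] circle [ 0.5761 -0.0257] dia 55.1
```

```bash

python3 -m creep '5 -3 20 0 0 0; 0 0 25 0 0 0; 0 0 25 0 0 0; 0 0 15 0 0 0; 0 0 6 0 0 0'
python3 -m creep '0 0 0 0 0 0; 0 0 0 0 0 0'
python3 - <<'E'
from H import *
go(.578,-.0285,.047)
E
```

```text
t: 6.75
tool_pos: [0.5778, -0.0292, 0.0551]
tcp_rot: [3.141, -0.0, -1.646]
wrist_force: [0.3, 0.1, -2.2]
opening: 0.0491
t: 7.0
tool_pos: [0.5787, -0.0295, 0.0566]
tcp_rot: [-3.14, 0.0, -1.647]
wrist_force: [0.1, 0.2, -1.2]
opening: 0.0487
t 7.0 pos [ 0.5787 -0.0295  0.0566] rpy [-1.7989e+02  2.0000e-02 -9.4370e+01] op 0.0487 F [ 0.1  0.2 -1.2]
shift mm (tool now) [-1.   0.8  9.6] (if turned first) [-1.   0.8  9.6] turn deg [-0.11  0.02 -0.07]
```

```bash

python3 -m creep '-0.5 0.5 3 0 0 0; 0 0 2 0 0 0; 0 0 1.5 0 0 0; 0 0 0 0 0 0'
python3 -m creep '0 0 1 0 0 0; 0 0 0 0 0 0'
python3 -m creep '0 0 1 0 0 0; 0 0 0 0 0 0'
python3 -m creep '0 0 1 0 0 0; 0 0 0 0 0 0'
```

```text
t: 7.5
tool_pos: [0.5774, -0.0292, 0.049]
tcp_rot: [3.141, -0.0, -1.647]
wrist_force: [0.1, 1.0, -2.2]
opening: 0.0489
t: 7.75
tool_pos: [0.5775, -0.0292, 0.0481]
tcp_rot: [3.141, -0.0, -1.647]
wrist_force: [0.0, 0.1, -2.4]
opening: 0.049
t: 8.0
tool_pos: [0.5775, -0.0292, 0.0471]
tcp_rot: [3.142, -0.0, -1.647]
wrist_force: [0.4, 0.1, -2.7]
opening: 0.0489
t: 8.25
tool_pos: [0.5776, -0.0292, 0.047]
tcp_rot: [-3.141, -0.0, -1.647]
wrist_force: [-2.4, -0.5, 4.4]
opening: 0.0486
```

The force turned upward (+4.4 N), so the canister has touched down. Releasing, retreating straight up, and then checking.

```bash

python3 -m creep '0 0 0 0 0 0; 0 0 0 0 0 0; 0 0 0 0 0 0; 0 0 0 0 0 0' 1 40
python3 -m creep '0 0 -5 0 0 0; 0 0 -20 0 0 0; 0 0 -35 0 0 0; 0 0 -35 0 0 0; 0 0 0 0 0 0'
python3 - <<'E'
from H import *
d=wsnap("w4"); print("px lid c3"); rounds(d,.087)
go(.4474,-.1305,.14)
E
```

```text
t: 8.75
tool_pos: [0.5776, -0.0292, 0.046]
tcp_rot: [3.142, -0.0, -1.647]
wrist_force: [0.1, -1.0, -0.2]
opening: 0.0852
t: 9.38
tool_pos: [0.5797, -0.0289, 0.1449]
tcp_rot: [-3.134, 0.002, -1.647]
wrist_force: [0.1, 0.3, -1.4]
opening: 0.0851
px lid c3
px [469.  43.] [439  12  61  63] circle [ 0.4707 -0.1258] dia 33.6 cent [ 0.4706 -0.1252] eqdia 31.4
px [281.7  85.3] [236  42  90  91] circle [ 0.5742 -0.1105] dia 52.4 cent [ 0.5732 -0.1105] eqdia 48.9
px [275.  172.1] [240 157  78  41] circle [ 0.5787 -0.0541] dia 47.7 cent [ 0.5782 -0.0594] eqdia 33.2
px [281.9 254.1] [238 185  87 148] circle [ 0.5739 -0.0008] dia 108.5 cent [ 0.5795 -0.0018] eqdia 79.3
px [471.3 309.6] [435 283  69  59] circle [0.4577 0.0468] dia 62.4 cent [0.453  0.0436] eqdia 44.6
px [282.9 355.4] [251 329  70  53] circle [0.584  0.0701] dia 61.3 cent [0.5837 0.072 ] eqdia 50.0
t 9.43 pos [ 0.5782 -0.029   0.1429] rpy [-1.798e+02  7.000e-02 -9.439e+01] op 0.0854 F [-0.7 -0.3  0.3]
shift mm (tool now) [111.3 122.7   2.3] (if turned first) [111.1 122.9   2.9] turn deg [-0.2   0.07 -0.09]
```

View pics/w4.png

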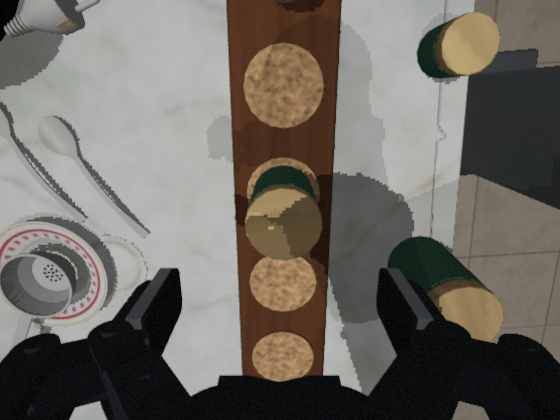

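Canister_3 stands upright on mark c, with its lid at about (284,222). Next is canister_4.

```bash

python3 - <<'E'
from H import *
d=load("pics/w4.npz"); print(wcast(d,(284,221.5),.087)); print("c1 lid");cork(d,.046,(430,5,510,80),110); print("marks d, b, a");cork(d,.013,(235,30,335,135)); cork(d,.013,(245,262,320,315)); cork(d,.013,(245,325,330,385))
go(.4577,.0515,.16)
E
python3 -m creep '-20 30 -5 0 0 0; -20 30 -5 0 0 0; -20 30 -5 0 0 0; -10 20 0 0 0 0; 0 0 0 0 0 0'
python3 -m creep '0 0 0 0 0 0; 0 0 0 0 0 0'
python3 - <<'E'
from H import *
d=wsnap("w5"); rounds(d,.088)
go(.4577,.0515,.16)
E
```

```text
[ 0.57664995 -0.03089646  0.087     ]
c1 lid
box [442  12  58  63] circle [ 0.4488 -0.1287] dia 37.6
marks d, b, a
box [243  43  80  85] circle [ 0.571  -0.1127] dia 61.6
box [250 262  66  50] circle [0.5837 0.0568] dia 61.9
box [252 332  61  49] circle [0.5899 0.141 ] dia 62.1
t 9.43 pos [ 0.5782 -0.029   0.1429] rpy [-1.798e+02  7.000e-02 -9.439e+01] op 0.0854 F [-0.7 -0.3  0.3]
shift mm (tool now) [-71.  126.3 -17.5] (if turned first) [-71.2 126.2 -17.1] turn deg [-0.2   0.07 -0.09]
t: 10.05
tool_pos: [0.4717, 0.0493, 0.1556]
tcp_rot: [3.14, -0.001, -1.646]
wrist_force: [0.8, -0.7, 0.3]
opening: 0.0857
t: 10.3
tool_pos: [0.4737, 0.0487, 0.1558]
tcp_rot: [3.141, -0.0, -1.648]
wrist_force: [0.5, 0.6, -0.3]
opening: 0.0856
px [139.2  21.1] [91  0 96 56] circle [ 0.5423 -0.0708] dia 56.8 cent [ 0.5406 -0.0714] eqdia 40.2
px [142.9 178.1] [ 57  53 152 282] circle [0.5547 0.038 ] dia 194.0 cent [0.5576 0.0282] eqdia 122.1
px [302.3 218.7] [262 179  82  80] circle [0.4577 0.0502] dia 56.8 cent [0.4582 0.0504] eqdia 55.0
t 10.35 pos [0.4737 0.0487 0.1558] rpy [ 1.7997e+02 -2.0000e-02 -9.4450e+01] op 0.0851 F [-0.7  0.8 -0. ]
shift mm (tool now) [-1.6 16.1 -4.2] (if turned first) [-1.6 16.1 -4.2] turn deg [ 0.03 -0.02 -0.15]
```

View pics/w5.png

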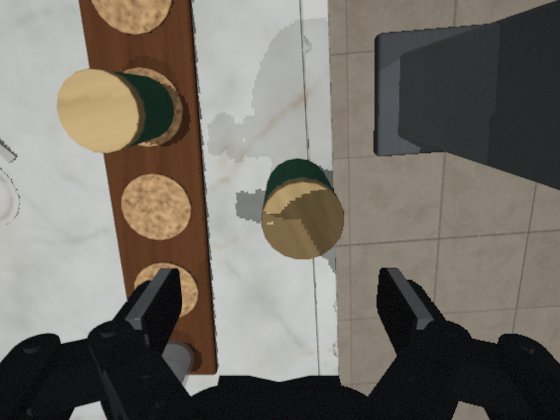

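The canister_4 lid at (303,218) gives (.4577,.0502), diameter 56.8 mm as it should be. I'll centre over it first, then descend.

```bash

python3 -m creep '-0.5 16 0 0 0 0.1; 0 0 20 0 0 0; 0 0 30 0 0 0; 0 0 30 0 0 0; 0 0 24 0 0 0'
python3 -m creep '0 0 10 0 0 0; 0 0 0 0 0 0'
python3 -c "
from H import *
go(.4577,.0503,.042)"
```

```text
t: 10.98
tool_pos: [0.4561, 0.0505, 0.0513]
tcp_rot: [3.141, -0.0, -1.65]
wrist_force: [-0.4, -0.6, -0.2]
opening: 0.0852
t: 11.22
tool_pos: [0.4568, 0.0506, 0.042]
tcp_rot: [3.141, -0.001, -1.649]
wrist_force: [0.0, -0.8, -0.0]
opening: 0.0848
t 11.22 pos [0.4568 0.0506 0.042 ] rpy [ 1.7995e+02 -4.0000e-02 -9.4490e+01] op 0.0848 F [ 0.  -0.8 -0. ]
shift mm (tool now) [ 0.2 -0.9  0. ] (if turned first) [ 0.2 -0.9  0. ] turn deg [ 0.05 -0.04 -0.19]
```

```bash

python3 -m creep '0 0 0 0 0 0; 0 0 0 0 0 0; 0 0 0 0 0 0; 0 0 0 0 0 0' -1 45
python3 -m creep '0 0 -4 0 0 0; 0 0 -15 0 0 0; 0 0 -30 0 0 0; 0 0 -35 0 0 0; 0 0 -22 0 0 0'
python3 -c "
from H import *
go(.5711,-.113,.149)"
```

```text
t: 11.72
tool_pos: [0.4579, 0.051, 0.0435]
tcp_rot: [-3.14, 0.001, -1.649]
wrist_force: [-0.9, 0.8, 5.6]
opening: 0.0554
t: 12.35
tool_pos: [0.4572, 0.0508, 0.1496]
tcp_rot: [-3.141, 0.001, -1.649]
wrist_force: [0.0, 0.0, -3.3]
opening: 0.0552
t 12.35 pos [0.4572 0.0508 0.1496] rpy [-1.7994e+02  6.0000e-02 -9.4510e+01] op 0.0552 F [ 0.   0.  -3.3]
shift mm (tool now) [ 154.4 -126.4    0.6] (if turned first) [ 154.8 -125.9    0.6] turn deg [-0.06  0.06 -0.21]
```

```bash

python3 -m creep '30 -25 0 0 0 -0.2; 40 -32 0 0 0 0; 40 -32 0 0 0 0; 30 -25 0 0 0 0; 14 -12 0 0 0 0'
python3 -m creep '0 0 0 0 0 0; 0 0 0 0 0 0'
python3 - <<'E'
from H import *
d=wsnap("w6"); cork(d,d["pos"][2]+.045,None,60)
go(.5711,-.113,.06)
E
```

```text
t: 12.98
tool_pos: [0.5714, -0.1139, 0.1473]
tcp_rot: [3.14, 0.0, -1.648]
wrist_force: [-0.3, 1.1, -2.4]
opening: 0.0551
t: 13.22
tool_pos: [0.5703, -0.1115, 0.1479]
tcp_rot: [3.14, 0.0, -1.645]
wrist_force: [-0.2, -0.3, -2.3]
opening: 0.0552
box [225  58 107 161] circle [ 0.5661 -0.1761] dia 53.0
box [413 143  56  50] circle [ 0.5196 -0.1652] dia 16.8
box [201 249 157 132] circle [ 0.5702 -0.1144] dia 58.1
t 13.28 pos [ 0.5705 -0.1114  0.1481] rpy [ 1.7995e+02  2.0000e-02 -9.4230e+01] op 0.055 F [-0.9  1.  -3.6]
shift mm (tool now) [ 1.6 -0.8 88.1] (if turned first) [ 1.6 -0.8 88.1] turn deg [0.05 0.02 0.07]
```

View pics/w6.png

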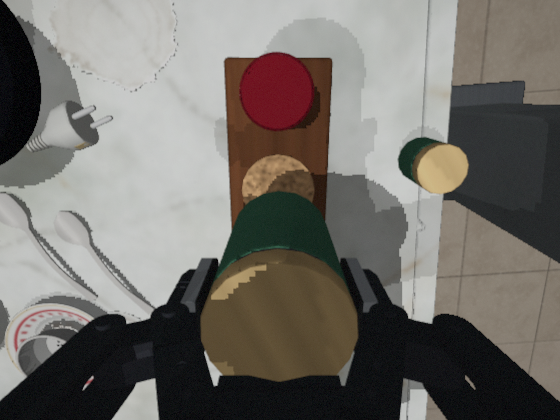

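The canister is held square, the jar cap is at (277,92) with clear space beside it, and the target mark shows at (278,185). Lowering.

```bash

python3 -m creep '1.5 -0.5 15 0 0 0; 0 0 20 0 0 0; 0 0 20 0 0 0; 0 0 17 0 0 0; 0 0 9 0 0 0'
python3 -m creep '0 0 3 0 0 0; 0 0 2 0 0 0; 0 0 1 0 0 0; 0 0 0 0 0 0'
python3 -c "
from H import *
go(.5711,-.113,.056)"
```

```text
t: 13.9
tool_pos: [0.5705, -0.1134, 0.0655]
tcp_rot: [3.139, -0.0, -1.645]
wrist_force: [-1.0, 0.7, -1.9]
opening: 0.055
t: 14.4
tool_pos: [0.5719, -0.1138, 0.0616]
tcp_rot: [-3.141, 0.0, -1.646]
wrist_force: [-0.1, -0.8, -3.9]
opening: 0.0553
t 14.4 pos [ 0.5719 -0.1138  0.0616] rpy [-1.7996e+02  1.0000e-02 -9.4290e+01] op 0.0553 F [-0.1 -0.8 -3.9]
shift mm (tool now) [-0.8  0.9  5.6] (if turned first) [-0.8  0.9  5.6] turn deg [-0.04  0.01  0.01]
```

```bash

python3 -m creep '-0.5 0.5 2 0 0 0; 0 0 1.5 0 0 0; 0 0 0 0 0 0; 0 0 0 0 0 0'
python3 -m creep '0 0 1 0 0 0; 0 0 0 0 0 0'
python3 -m creep '0 0 1 0 0 0; 0 0 0 0 0 0'
```

```text
t: 14.9
tool_pos: [0.5713, -0.1133, 0.0577]
tcp_rot: [-3.142, -0.0, -1.646]
wrist_force: [0.6, 0.1, -2.5]
opening: 0.0551
t: 15.15
tool_pos: [0.5713, -0.1133, 0.0567]
tcp_rot: [-3.142, -0.0, -1.646]
wrist_force: [-1.0, -0.3, -3.8]
opening: 0.0551
t: 15.4
tool_pos: [0.5713, -0.1134, 0.0565]
tcp_rot: [-3.141, -0.0, -1.645]
wrist_force: [-2.8, 1.2, 4.6]
opening: 0.055
```

Contact at +4.6 N. Releasing, retreating, and heading for canister_1.

```bash

python3 -m creep '0 0 0 0 0 0; 0 0 0 0 0 0; 0 0 0 0 0 0; 0 0 0 0 0 0' 1 40
python3 -m creep '0 0 -5 0 0 0; 0 0 -20 0 0 0; 0 0 -35 0 0 0; 0 0 -30 0 0 0; 0 0 0 0 0 0'
python3 -c "
from H import *
go(.4482,-.129,.15)"
```

```text
t: 15.9
tool_pos: [0.5713, -0.1133, 0.0556]
tcp_rot: [-3.142, -0.0, -1.646]
wrist_force: [0.3, -0.6, -0.1]
opening: 0.0854
t: 16.52
tool_pos: [0.5731, -0.1133, 0.149]
tcp_rot: [-3.135, 0.0, -1.645]
wrist_force: [-0.1, 0.2, -1.7]
opening: 0.0855
t 16.52 pos [ 0.5731 -0.1133  0.149 ] rpy [-1.7961e+02  2.0000e-02 -9.4260e+01] op 0.0855 F [-0.1  0.2 -1.7]
shift mm (tool now) [ 24.9 123.4  -1.8] (if turned first) [ 25.  123.4  -1. ] turn deg [-0.39  0.02  0.04]
```

```bash

python3 -m creep '5 30 0 0 0 0; 8 40 0 0 0 0; 8 36 0 0 0 0; 3 15 10 0 0 0; 0 0 20 0 0 0'
python3 -m creep '0 0 0 0 0 0; 0 0 0 0 0 0'
python3 - <<'E'
from H import *
d=wsnap("w7"); rounds(d,.046)
go(.4482,-.129,.013)
E
```

```text
t: 17.15
tool_pos: [0.4476, -0.1283, 0.1158]
tcp_rot: [-3.14, 0.0, -1.646]
wrist_force: [0.6, -0.4, 0.5]
opening: 0.0851
t: 17.4
tool_pos: [0.4492, -0.1282, 0.1159]
tcp_rot: [-3.141, -0.0, -1.645]
wrist_force: [0.6, 0.3, -0.8]
opening: 0.0855
px [146.9 106.2] [123  93  43  31] circle [ 0.5248 -0.2051] dia 26.9 cent [ 0.523  -0.2055] eqdia 19.8
px [133.5 185. ] [ 73 125 105 101] circle [ 0.5468 -0.1625] dia 89.7 cent [ 0.5422 -0.1576] eqdia 62.2
px [279.9 214.3] [253 187  55  55] circle [ 0.4476 -0.1307] dia 38.9 cent [ 0.4483 -0.1306] eqdia 37.4
px [ 58.5 290. ] [  3 243 111  95] circle [ 0.6105 -0.084 ] dia 83.3 cent [ 0.6106 -0.0835] eqdia 77.9
px [181.5 361.8] [163 334  32  60] circle [ 0.5275 -0.0132] dia 57.0 cent [ 0.533  -0.0157] eqdia 31.8
px [ 89.3 411.5] [ 72 401  35  19] circle [0.6167 0.0276] dia 31.0 cent [0.6162 0.0279] eqdia 23.0
t 17.45 pos [ 0.4494 -0.1282  0.1161] rpy [-179.95   -0.    -94.28] op 0.0856 F [-1.  -0.2  0.4]
shift mm (tool now) [  0.9   1.2 103.1] (if turned first) [  0.9   1.1 103.1] turn deg [-0.05 -0.    0.02]
```

View pics/w7.png

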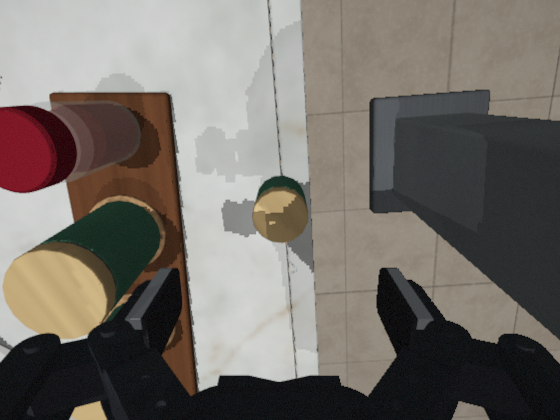

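Canister_1 lid (280,214) gives (.448,−.1306). Canister_4 stands upright beside the jar. Descending to grasp.

```bash

python3 -m creep '2.3 1 15 0 0 0; 0 0 25 0 0 0; 0 0 25 0 0 0; 0 0 20 0 0 0; 0 0 12 0 0 0'
python3 -m creep '0 0 5 0 0 0; 0 0 0 0 0 0'
python3 -c "
from H import *
go(.448,-.1306,.014)"
```

```text
t: 18.08
tool_pos: [0.448, -0.1304, 0.0182]
tcp_rot: [3.142, -0.0, -1.645]
wrist_force: [0.2, 0.5, 0.1]
opening: 0.0856
t: 18.32
tool_pos: [0.448, -0.1304, 0.0139]
tcp_rot: [-3.141, -0.0, -1.646]
wrist_force: [-0.1, -0.3, 0.2]
opening: 0.0854
t 18.32 pos [ 0.448  -0.1304  0.0139] rpy [-179.97   -0.    -94.28] op 0.0854 F [-0.1 -0.3  0.2]
shift mm (tool now) [ 0.2 -0.  -0.1] (if turned first) [ 0.2 -0.  -0.1] turn deg [-0.03 -0.    0.02]
```

```bash

python3 -m creep '0 0 0 0 0 0; 0 0 0 0 0 0; 0 0 0 0 0 0; 0 0 0 0 0 0; 0 0 0 0 0 0' -1 35
python3 -m creep '0 0 -5 0 0 0; 0 0 -20 0 0 0; 0 0 -40 0 0 0; 0 0 -45 0 0 0; 0 0 -24 0 0 0'
python3 -c "
from H import *
go(.590,.1412,.149)"
```

```text
t: 18.95
tool_pos: [0.4479, -0.1304, 0.0142]
tcp_rot: [-3.141, -0.0, -1.645]
wrist_force: [-2.0, 0.1, 4.9]
opening: 0.0366
t: 19.58
tool_pos: [0.4482, -0.1304, 0.15]
tcp_rot: [-3.138, 0.0, -1.646]
wrist_force: [0.2, -0.6, -0.7]
opening: 0.0365
t 19.57 pos [ 0.4482 -0.1304  0.15  ] rpy [-1.7981e+02  2.0000e-02 -9.4290e+01] op 0.0365 F [ 0.2 -0.6 -0.7]
shift mm (tool now) [-281.4 -121.1    1.5] (if turned first) [-281.5 -121.     1. ] turn deg [-0.19  0.02  0.01]
```

```bash

python3 -m creep '-25 -11 0 0 0 0; -45 -19 0 0 0 0; -50 -22 0 0 0 0; -50 -22 0 0 0 0; -50 -21 0 0 0 0'
python3 -m creep '-40 -17 2 0 0 0; -21 -9 2 0 0 0; 0 0 0 0 0 0; 0 0 0 0 0 0'
python3 - <<'E'
from H import *
d=wsnap("w8"); cork(d,d["pos"][2]+.032,(200,220,360,420),60)
go(.590,.1412,.035)
E
```

```text
t: 20.2
tool_pos: [0.559, 0.0834, 0.1474]
tcp_rot: [3.141, -0.0, -1.646]
wrist_force: [1.3, 0.0, -0.2]
opening: 0.0368
t: 20.7
tool_pos: [0.5885, 0.1398, 0.1434]
tcp_rot: [3.14, -0.001, -1.647]
wrist_force: [0.6, -0.3, -1.0]
opening: 0.0364
box [230 220  68  35] circle [0.5916 0.1091] dia 26.7
box [232 258  95  94] circle [0.5885 0.1381] dia 41.4
t 20.75 pos [0.5886 0.1396 0.1436] rpy [ 1.7994e+02 -3.0000e-02 -9.4360e+01] op 0.0365 F [-0.4 -0.1 -0.5]
shift mm (tool now) [ -1.8  -1.4 108.6] (if turned first) [ -1.7  -1.3 108.6] turn deg [ 0.06 -0.03 -0.06]
```

View pics/w8.png

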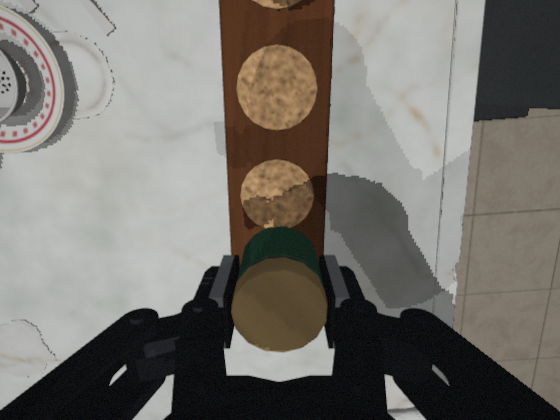

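The target mark a is visible at (277,193), mark b is clear at (277,86), and canister_1 is held square with its lid at (280,305). Lowering.

```bash
python3 - <<'E'
from H import *
d=load("pics/w8.npz"); cork(d,.013,(230,35,325,135)); cork(d,.013,(236,150,320,228),75)
E
python3 -m creep '-1.5 -1.3 20 0 0 0; 0 0 28 0 0 0; 0 0 28 0 0 0; 0 0 20 0 0 0; 0 0 10 0 0 0'
python3 -m creep '0 0 3 0 0 0; 0 0 2 0 0 0; 0 0 0 0 0 0; 0 0 0 0 0 0'
python3 -c "
from H import *
go(.590,.1412,.027)"
```

```text
box [237  45  80  85] circle [0.5838 0.0567] dia 61.9
box [236 159  77  69] circle [0.5955 0.1449] dia 77.5
t: 21.38
tool_pos: [0.5899, 0.1408, 0.0369]
tcp_rot: [3.14, -0.001, -1.647]
wrist_force: [-0.1, 0.9, -0.3]
opening: 0.0365
t: 21.88
tool_pos: [0.591, 0.1423, 0.0333]
tcp_rot: [-3.141, 0.001, -1.646]
wrist_force: [0.5, 0.4, -1.5]
opening: 0.0367
t 21.88 pos [0.591  0.1423 0.0333] rpy [-1.7994e+02  3.0000e-02 -9.4280e+01] op 0.0367 F [ 0.5  0.4 -1.5]
shift mm (tool now) [1.2 0.9 6.3] (if turned first) [1.2 0.9 6.3] turn deg [-0.06  0.03  0.02]
```

```bash

python3 -m creep '0.5 0.5 2 0 0 0; 0 0 2 0 0 0; 0 0 0 0 0 0; 0 0 0 0 0 0'
python3 -m creep '0 0 1 0 0 0; 0 0 0 0 0 0'
python3 -m creep '0 0 1 0 0 0; 0 0 0 0 0 0'
```

```text
t: 22.38
tool_pos: [0.5902, 0.1417, 0.0286]
tcp_rot: [3.141, -0.0, -1.646]
wrist_force: [-0.1, -0.1, -1.1]
opening: 0.0369
t: 22.62
tool_pos: [0.5901, 0.1417, 0.0276]
tcp_rot: [3.141, -0.0, -1.646]
wrist_force: [-0.6, -0.3, -0.6]
opening: 0.037
t: 22.88
tool_pos: [0.5903, 0.1417, 0.0271]
tcp_rot: [-3.141, 0.0, -1.646]
wrist_force: [-0.6, -0.5, 2.1]
opening: 0.0369
```

```bash

python3 -m creep '0 0 0 0 0 0; 0 0 0 0 0 0; 0 0 0 0 0 0; 0 0 0 0 0 0; 0 0 0 0 0 0' 1 40
python3 -m creep '0 0 -5 0 0 0; 0 0 -20 0 0 0; 0 0 -40 0 0 0; 0 0 -45 0 0 0; 0 0 -10 0 0 0'
python3 - <<'E'
from H import *
d=wsnap("w9"); 
go(.4478,-.297,.145)
E
```

```text
t: 23.5
tool_pos: [0.5902, 0.1417, 0.0267]
tcp_rot: [3.142, -0.0, -1.646]
wrist_force: [0.3, 0.7, -0.1]
opening: 0.0854
t: 24.12
tool_pos: [0.592, 0.1425, 0.1509]
tcp_rot: [-3.135, 0.003, -1.645]
wrist_force: [-0.0, 0.6, 0.4]
opening: 0.0853
t 24.18 pos [0.5916 0.1423 0.1505] rpy [-1.7968e+02  1.7000e-01 -9.4270e+01] op 0.0852 F [-0.2 -0.1  0.9]
shift mm (tool now) [448.8 110.7   3.5] (if turned first) [448.9 110.5   5.5] turn deg [-0.32  0.17  0.03]
```

View pics/w9.png

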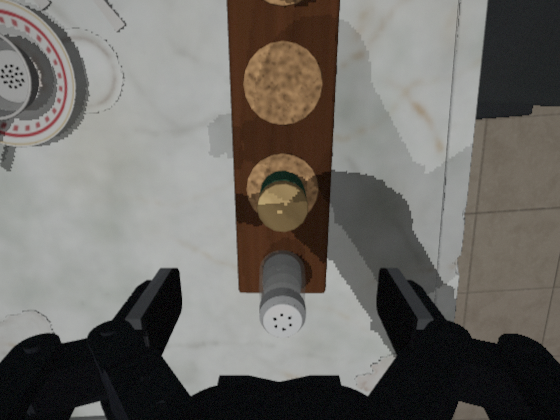

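Canister_1 stands upright on mark a, with its lid at (283,206) and the shaker undisturbed at (283,315). On to canister_2.

```bash

python3 -m creep '25 25 0 0 0 0; 45 25 0 0 0 0; 55 25 0 0 0 0; 55 15 0 0 0 0; 55 10 0 0 0 0'
python3 -m creep '55 5 0 0 0 0; 55 3 0 0 0 0; 50 2 0 0 0 0; 30 0 0 0 0 0; 20 0 0 0 0 0'
python3 -m creep '0 0 0 0 0 0; 0 0 0 0 0 0'
python3 - <<'E'
from H import *
d=wsnap("w10"); rounds(d,.06)
go(.4478,-.297,.12)
E
```

```text
t: 24.8
tool_pos: [0.471, -0.0866, 0.1458]
tcp_rot: [3.14, -0.0, -1.645]
wrist_force: [0.6, -0.2, -0.7]
opening: 0.0853
t: 25.42
tool_pos: [0.4459, -0.295, 0.1453]
tcp_rot: [3.139, 0.001, -1.648]
wrist_force: [0.1, -0.2, 0.1]
opening: 0.0853
t: 25.68
tool_pos: [0.4466, -0.2933, 0.1459]
tcp_rot: [3.14, 0.001, -1.646]
wrist_force: [-0.6, -0.1, 0.2]
opening: 0.0856
px [276.9 203.4] [247 174  60  59] circle [ 0.4473 -0.2983] dia 44.0 cent [ 0.4474 -0.2981] eqdia 42.7
t 25.73 pos [ 0.4469 -0.2931  0.1462] rpy [ 1.7993e+02  3.0000e-02 -9.4260e+01] op 0.0852 F [-0.1  0.2  0.6]
shift mm (tool now) [ 3.9 -1.3 26.2] (if turned first) [ 3.8 -1.2 26.2] turn deg [0.07 0.03 0.04]
```

View pics/w10.png

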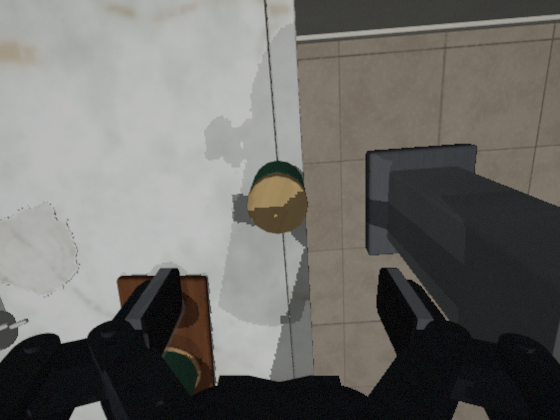

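The canister_2 lid at (277,203) gives (.4473,−.298), diameter 44.0 mm.

```bash

python3 -m creep '5 -0.7 20 0 0 0; 0 0 30 0 0 0; 0 0 30 0 0 0; 0 0 25 0 0 0; 0 0 12 0 0 0'
python3 -m creep '0 0 5 0 0 0; 0 0 0 0 0 0'
python3 -c "
from H import *
go(.4473,-.298,.024)"
```

```text
t: 26.35
tool_pos: [0.447, -0.2978, 0.0285]
tcp_rot: [3.139, 0.001, -1.644]
wrist_force: [-0.8, -0.4, -0.5]
opening: 0.0853
t: 26.6
tool_pos: [0.448, -0.2988, 0.0251]
tcp_rot: [-3.141, -0.0, -1.645]
wrist_force: [1.5, -0.9, 0.6]
opening: 0.0851
t 26.6 pos [ 0.448  -0.2988  0.0251] rpy [-1.7996e+02 -2.0000e-02 -9.4260e+01] op 0.0851 F [ 1.5 -0.9  0.6]
shift mm (tool now) [-0.7  0.7  1.1] (if turned first) [-0.7  0.7  1.1] turn deg [-0.04 -0.02  0.04]
```

```bash

python3 -m creep '0 0 0 0 0 0; 0 0 0 0 0 0; 0 0 0 0 0 0; 0 0 0 0 0 0; 0 0 0 0 0 0' -1 38
python3 -m creep '0 0 -5 0 0 0; 0 0 -20 0 0 0; 0 0 -40 0 0 0; 0 0 -40 0 0 0; 0 0 -20 0 0 0'
python3 -c "
from H import *
go(.5842,.0565,.149)"
```

```text
t: 27.22
tool_pos: [0.4476, -0.299, 0.0256]
tcp_rot: [-3.141, -0.0, -1.646]
wrist_force: [-2.5, 1.3, 5.4]
opening: 0.0433
t: 27.85
tool_pos: [0.4482, -0.2991, 0.1518]
tcp_rot: [-3.138, -0.001, -1.646]
wrist_force: [-0.2, 0.2, -2.9]
opening: 0.043
t 27.85 pos [ 0.4482 -0.2991  0.1518] rpy [-1.7981e+02 -4.0000e-02 -9.4290e+01] op 0.043 F [-0.2  0.2 -2.9]
shift mm (tool now) [-364.8 -109.     2.9] (if turned first) [-364.8 -109.     2.8] turn deg [-0.19 -0.04  0.01]
```

```bash

python3 -m creep '-30 0 0 0 0 0; -50 0 0 0 0 0; -55 -5 0 0 0 0; -55 -15 1 0 0 0; -55 -25 1 0 0 0'
python3 -m creep '-50 -25 1 0 0 0; -40 -22 1 0 0 0; -20 -12 0 0 0 0; -8 -5 0 0 0 0; 0 0 0 0 0 0'
python3 - <<'E'
from H import *
d=wsnap("w11"); cork(d,d["pos"][2]+.0347,(200,245,360,420),60)
go(.5842,.0565,.045)
E
```

```text
t: 28.48
tool_pos: [0.5102, -0.0562, 0.1477]
tcp_rot: [3.141, 0.0, -1.646]
wrist_force: [1.5, -1.2, -1.8]
opening: 0.0426
t: 29.1
tool_pos: [0.5829, 0.0544, 0.1454]
tcp_rot: [3.14, -0.0, -1.646]
wrist_force: [-0.2, -0.0, -2.1]
opening: 0.0428
box [223 255 113 116] circle [0.5835 0.0572] dia 55.3
t 29.15 pos [0.5826 0.054  0.1455] rpy [ 1.7993e+02 -2.0000e-02 -9.4350e+01] op 0.0432 F [-0.7  0.8 -2.3]
shift mm (tool now) [ -2.7  -1.6 100.5] (if turned first) [ -2.6  -1.4 100.5] turn deg [ 0.07 -0.02 -0.05]
```

View pics/w11.png

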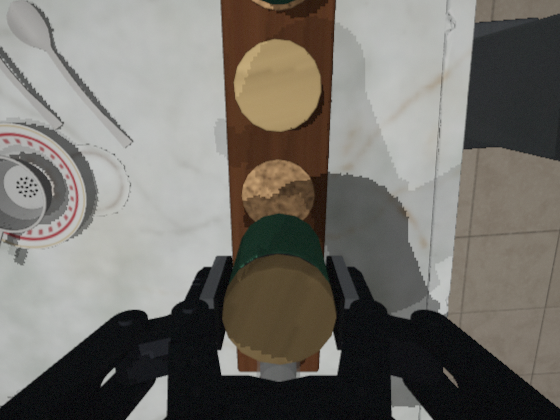

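Mark b shows at (278,190), canister_3's lid at (278,85), and canister_2 is held at (280,308). Lowering.

```bash

python3 -m creep '-2.5 -1.3 20 0 0 0; 0 0 28 0 0 0; 0 0 25 0 0 0; 0 0 15 0 0 0; 0 0 8 0 0 0'
python3 -m creep '0 0 3 0 0 0; 0 0 1 0 0 0; 0 0 0 0 0 0; 0 0 0 0 0 0'
python3 -c "
from H import *
go(.5840,.0565,.039)"
```

```text
t: 29.78
tool_pos: [0.5845, 0.0565, 0.0493]
tcp_rot: [3.141, -0.0, -1.647]
wrist_force: [0.1, -0.2, -1.3]
opening: 0.043
t: 30.28
tool_pos: [0.5851, 0.0575, 0.0462]
tcp_rot: [-3.141, 0.0, -1.646]
wrist_force: [-0.1, -0.0, -2.6]
opening: 0.0427
t 30.27 pos [0.5851 0.0575 0.0462] rpy [-1.7995e+02  2.0000e-02 -9.4280e+01] op 0.0427 F [-0.1 -0.  -2.6]
shift mm (tool now) [1.1 1.1 7.2] (if turned first) [1.1 1.1 7.2] turn deg [-0.05  0.02  0.02]
```

```bash

python3 -m creep '0.6 0.6 3 0 0 0; 0 0 2 0 0 0; 0 0 0 0 0 0; 0 0 0 0 0 0'
python3 -m creep '0 0 1 0 0 0; 0 0 0 0 0 0'
python3 -m creep '0 0 1 0 0 0; 0 0 0 0 0 0'
```

```text
t: 30.78
tool_pos: [0.5842, 0.0568, 0.0407]
tcp_rot: [3.142, -0.0, -1.646]
wrist_force: [0.5, -0.7, -1.7]
opening: 0.0432
t: 31.02
tool_pos: [0.5841, 0.0568, 0.0396]
tcp_rot: [3.141, -0.0, -1.646]
wrist_force: [-0.2, -0.1, -2.4]
opening: 0.0429
t: 31.28
tool_pos: [0.5842, 0.0568, 0.0387]
tcp_rot: [-3.142, 0.0, -1.646]
wrist_force: [0.9, 0.1, -2.0]
opening: 0.0429
```

```bash

python3 -m creep '0 0 0.7 0 0 0; 0 0 0 0 0 0'
```

```text
t: 31.52
tool_pos: [0.5842, 0.0568, 0.0386]
tcp_rot: [-3.141, -0.0, -1.645]
wrist_force: [-2.6, -0.2, 3.8]
opening: 0.0432
```

Contact. Release, rise, then back off toward the robot so the final pictures are clear.

```bash

python3 -m creep '0 0 0 0 0 0; 0 0 0 0 0 0; 0 0 0 0 0 0; 0 0 0 0 0 0; 0 0 0 0 0 0' 1 40
python3 -m creep '0 0 -5 0 0 0; 0 0 -20 0 0 0; 0 0 -40 0 0 0; 0 0 -40 0 0 0; 0 0 -5 0 0 0'
python3 -m creep '0 30 0 0 0 0; 0 50 -5 0 0 0; 0 50 -10 0 0 0; 0 30 -10 0 0 0; 0 0 0 0 0 0'
python3 -m creep '0 0 0 0 0 0; 0 0 0 0 0 0'
python3 - <<'E'
from H import *
d=wsnap("w12"); go(.4,.05,.2)
for n in ("top","scene"):
    e=robot.snapshot(n); cv2.imwrite(f"pics/{n}1.png",e["color"][:,:,::-1]); np.savez(f"pics/{n}1.npz",**e)
E
```

```text
t: 32.15
tool_pos: [0.5842, 0.0568, 0.0379]
tcp_rot: [3.142, -0.0, -1.646]
wrist_force: [-0.4, -0.8, -0.4]
opening: 0.085
t: 32.78
tool_pos: [0.5862, 0.0573, 0.152]
tcp_rot: [-3.134, 0.003, -1.645]
wrist_force: [-0.3, 0.3, -0.3]
opening: 0.0852
t: 33.4
tool_pos: [0.423, 0.0686, 0.1736]
tcp_rot: [-3.141, 0.001, -1.644]
wrist_force: [0.4, -0.3, 0.8]
opening: 0.0854
t: 33.65
tool_pos: [0.4252, 0.0688, 0.1725]
tcp_rot: [3.141, -0.0, -1.646]
wrist_force: [-0.3, -0.1, -0.9]
opening: 0.0857
t 33.7 pos [0.4252 0.0687 0.1724] rpy [ 1.7995e+02 -4.0000e-02 -9.4330e+01] op 0.0854 F [-0.   0.4  0.5]
shift mm (tool now) [ 20.6  23.7 -27.5] (if turned first) [ 20.6  23.7 -27.6] turn deg [ 0.05 -0.04 -0.03]
```

View pics/top1.png

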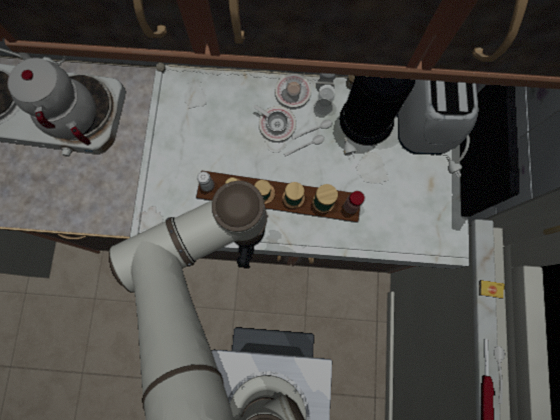

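View pics/scene1.png

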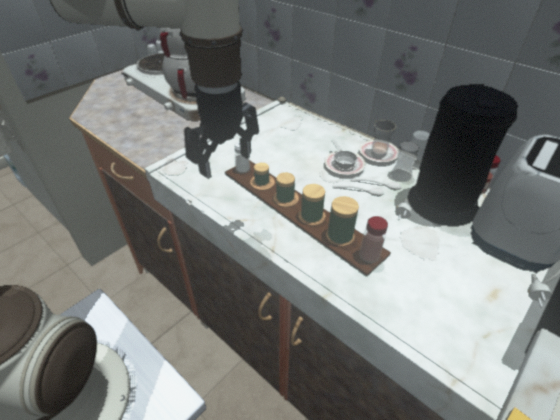

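View pics/w12.png

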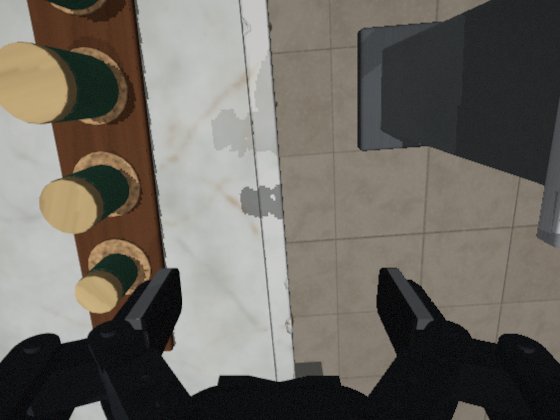

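All four canisters stand in rising order (scene: 261,172 to 343,220), but the arm hides mark a in the top view. I'll swing the arm further left for a clear check.

```bash

python3 -m creep '-40 10 -10 0 0 0; -50 15 -10 0 0 0; -50 15 -10 0 0 0; -50 10 -10 0 0 0; -40 0 0 0 0 0'
python3 -m creep '0 0 0 0 0 0; 0 0 0 0 0 0'
python3 - <<'E'
from H import *
t0=load("pics/top0.npz")
t=robot.snapshot("top"); cv2.imwrite("pics/top2.png",t["color"][:,:,::-1])
h=cv2.cvtColor(t["color"],cv2.COLOR_RGB2HSV)
m=((h[...,0]>17)&(h[...,0]<28)&(h[...,1]>70)&(h[...,2]>120)).astype(np.uint8)
m[:, :215]=0; m[:,350:]=0; m[:160]=0; m[215:]=0
mk=np.array([[.5902,.141],[.584,.0567],[.578,-.0286],[.5711,-.113]]); hz=[.059,.073,.087,.101]
for c,s,_ in blobs(m,20):
    for i in range(4):
        p=cast(t,c,hz[i])[:2]
        if np.linalg.norm(p-mk[i])<.03: print("canister",i+1,np.round(c,1),s[:5],np.round(p,4),"off mm",np.round((p-mk[i])*1000,1))
def red(d):
    h=cv2.cvtColor(d["color"],cv2.COLOR_RGB2HSV); m=((h[...,0]>172)|(h[...,0]<4))&(h[...,1]>150)&(h[...,2]>50)
    return [np.round(c,1) for c,s,_ in blobs(m,40) if 330<c[0]<380]
def wh(d):
    a=d["color"][165:195,195:215].astype(int); return a
print(red(t0),red(t), "shaker diff",np.abs(wh(t0)-wh(t)).mean(), robot.read_state()["tool_pos"])
E
```

```text
t: 34.42
tool_pos: [0.392, 0.3042, 0.2137]
tcp_rot: [-3.141, 0.001, -1.644]
wrist_force: [0.8, -0.7, -0.2]
opening: 0.0855
t: 34.67
tool_pos: [0.3918, 0.3013, 0.2123]
tcp_rot: [3.141, -0.002, -1.646]
wrist_force: [-0.2, -0.6, 0.3]
opening: 0.0854
canister 1 [231.6 183.7] [225 178  14  13 143] [0.5914 0.1423] off mm [1.2 1.3]
canister 2 [262. 187.] [254 180  17  15 190] [0.5845 0.058 ] off mm [0.5 1.3]
canister 3 [294.3 190.4] [285 182  19  18 255] [ 0.5778 -0.0288] off mm [-0.2 -0.2]
canister 4 [326.7 193.8] [317 184  21  20 324] [ 0.5711 -0.1135] off mm [ 0.  -0.5]
[array([356.5, 197.6])] [array([356.5, 197.6])] shaker diff 2.536111111111111 [0.39189195 0.30092579 0.21247074]
```

```bash
python3 -c "
import cv2
i=cv2.imread('pics/top2.png')[150:260,150:420]; cv2.imwrite('pics/top2z.png',cv2.resize(i,None,fx=2.9,fy=2.9,interpolation=cv2.INTER_CUBIC))"
```

```text
(no output)
```

View pics/top2z.png

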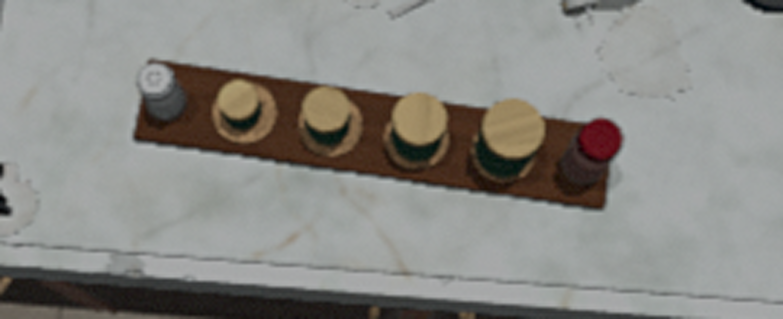

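The clear top view shows all four canisters upright in order (zoomed: 240,100 to 513,130), each within about 2 mm of its mark's centre. The jar cap is at exactly the same pixel as at the start, and the shaker looks unmoved. Handing in.

```bash
python3 -c "
from workcell import robot
print(robot.job_done())"
```

```text
the job is handed in; nothing more can be done
None
```

All four canisters are on the board in height order: canister_1 on mark a beside the shaker, canister_2 on b, canister_3 on c and canister_4 on d beside the red-capped jar. I handed the job in at about 35 s; it gives no verdict.

- **Set-downs:** I lowered each canister in 1 mm steps until the wrist force showed contact. No wrist reading passed about 5 N, though readings come only at the end of each call.
- **Positions:** In the last top view the lids were 1.8, 1.4, 0.3 and 0.5 mm off their marks for canisters 1 to 4. All four looked upright.
- **Jar and shaker:** The jar cap sat at exactly the same pixel as at the start. The shaker's image patch barely changed, so I take it as unmoved; I did not measure its position separately.
- **Checks that disagreed:**
  - An oblique wrist view put canister_3 about 2.8 mm off its mark, where the top view says 0.3 mm.
  - A few wrist outlines came out too large because they took in the lid's side or a shadow; I set those aside.

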